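# Comb the fixation rods into the grooved tray

## Task

Take the white rake with the orange grip from its black mat and comb it through the blue-rimmed tray in strokes from the bare strip towards the high end, until all four steel rods lie parallel, each down in a groove of its own. Comb gently, touch the rods only with the rake and leave the other things alone, then stand the rake back upright on the mat, lined up with it, and let go.

Things in the scene. Friction and masses are not known exactly. Their poses are not given: they have to be found in the camera images.
- pin_tray: Instrument tray fixed to the trolley, bare aluminium inside, blue rim, 220 (x) x 142 (y) mm, walls 5 mm thick and 30 mm high, but 44 mm at the +x end. Origin: centre of its underside, on the trolley top; z up. At its -x end inside lies a bare flat strip, then eight grooves parallel to its y axis. Strip and ridge tops are 17 mm above the underside.
- tray_strip (a point): Middle of the bare strip's surface, tray x = -77.5 mm (axes as the tray's). The strip is 55 mm wide (tray x = -105 to -50 mm), 132 mm long, level with the ridge tops. Room to lower the rake: rod ends reach at most 8 mm over its inner edge at the start.
- tray_grooves (a point): Middle of the first groove, at ridge-top level (tray x = -43 mm). Groove centres are 20 mm apart, tray x = -43 to +97 mm; each 14 mm wide (the last 15), 12 mm deep, 132 mm long; ridges 6 mm wide, flat. A rod down in a groove has its axis 11 mm above the tray's underside and is flush with the ridge tops: rake and rods pass over it. A rod pushed onto a full last groove cannot be raked back.
- rake: Loose rigid rake, about 0.16 kg, 42 (x) x 116 (y) x 72 mm high; stands upright by itself. Origin: centre of its footprint at tooth-tip level; z up. Teeth in a row along y at the front (+x); a 5 mm skid plate runs back from each end of the row; hollow between, open at the back; a white deck on top at z = 24 to 31 mm, with the orange grip on it.
- rake_grip (a point): Middle of the orange block grip, 56 mm above the tooth tips, over the centre of the footprint (axes as the rake's). The block is 24 mm (x) by 50 mm (y), from 30 to 72 mm above the tooth tips, with flat sides; grasp it from above across its 24 mm.
- rake_teeth (a point): Middle of the tooth row at the tips, rake x = +18 mm. Eight teeth, 8 mm wide, 7 mm gaps, 6 mm thick, 24 mm high. Moved +x first, row parallel to the grooves, tips 3 to 5 mm above the ridge tops, it turns rods lying on the ridges parallel and rolls them on until they drop into an empty groove. Three or so strokes, each going farther, work best.
- rake_mat: Thin black rubber mat fixed to the trolley, 80 (x) x 150 (y) x 3 mm, in front of the oscilloscope. Origin: centre of its underside; z up. The rake starts standing on it and belongs back on it, its long (y) side along the mat's long (y) side, either way round.
- rod_a: Loose dark, slippery steel rod with round ends, 12 mm diameter, 100 mm long, 0.04 kg. Origin: middle of the rod on its axis; its length runs along its own y axis, about which it may roll. Starts askew on the ridges.
- rod_b: Rod like rod_a, starts askew on the ridges beside it.
- rod_c: Rod like rod_a, starts askew on the ridges beside it.
- rod_d: Rod like rod_a, starts lying across the top of the other three.
- specimen_cup: Bystander: specimen cup with an orange-yellow screw lid, 64 mm diameter, 64 mm high, origin centre of underside. Leave alone.
- tape_roll: Bystander: roll of white tape lying flat, 72 mm across, 24 mm high, origin centre of underside. Leave alone.
- syringe: Bystander: syringe lying flat, 28 x 118 x 17 mm, long along its y axis, origin centre of underside. Leave alone.
- scope_top (a point): Middle of the top of the fixed oscilloscope, a solid box 150 mm high between mat and tray (round handle above it look-only). Corners of its footprint, world x, y in mm: (449, 124), (537, -162), (661, -124), (573, 162). Pass over it or stay clear of it.
- supply_top (a point): Middle of the top of the fixed power supply, right of the mat, 142 mm high (175 with its handle). Corners of its footprint, world x, y in mm: (445, -245), (455, -381), (759, -357), (749, -221); sockets stick out 25 mm towards the robot below 70 mm height.

How it is judged:
On the way, in this order (a step that is already met when the one before it is completed fails the run):
1. the rake is lifted off the trolley (height (world z) of rake above 0.03 m), for 0.1 s.
2. the rake is over the tray (horizontal distance between rake and pin_tray below 0.12 m), for 0.1 s.
3. all four rods lie in the grooves (angle between the y axis of each of rod_a, rod_b, rod_c, rod_d and the y axis of pin_tray, either way round below 0.1 rad and z of rod_a in the frame of pin_tray between 0.008 and 0.014 m and horizontal distance between each of rod_a, rod_b, rod_c, rod_d and pin_tray below 0.115 m and z of rod_b in the frame of pin_tray between 0.008 and 0.014 m and z of rod_c in the frame of pin_tray between 0.008 and 0.014 m and z of rod_d in the frame of pin_tray between 0.008 and 0.014 m), for 0.2 s.
At the end, for the whole second after the job is handed in: Each rod lies in its own groove: within 0.1 rad of parallel, its axis 8 to 14 mm above the tray's underside. The rake stands on the mat at rest, tilted under 0.1 rad, centre within 30 mm of the mat's along each mat axis, long sides within 0.4 rad (all of step 3 and x of rake in the frame of rake_mat between -0.03 and 0.03 m and y of rake in the frame of rake_mat between -0.03 and 0.03 m and height (world z) of rake below 0.008 m and angle between rake's own z axis and vertical below 0.1 rad and angle between the y axis of rake and the y axis of rake_mat, either way round below 0.4 rad and linear speed of rake below 0.02 m/s); the robot touches nothing.
It fails at once if the rake or the hand presses on the tray with more than 30 N (contact force between any of rake, the arm, the fingers and pin_tray above 30 N).
It fails at once if the robot's fingers or arm touch a rod (contact force between any of the fingers, the arm and rod_a above 0.3 N or contact force between any of the fingers, the arm and rod_b above 0.3 N or contact force between any of the fingers, the arm and rod_c above 0.3 N or contact force between any of the fingers, the arm and rod_d above 0.3 N).
It fails at once if a bystander (cup, tape roll, syringe) is moved more than 20 mm (distance of any of specimen_cup, tape_roll, syringe from where it was at the start of the episode above 0.02 m).
It also fails if it takes over 64 s, if anything falls off the work surface, if the arm or the gripper's body presses on something with over 40 N, if the wrist force passes 120 N, or if a joint passes its speed limit or range.

## Robot

A 6-joint arm with a two-finger parallel gripper is mounted at the origin on a cart in front of the work surface, level with it; the furniture and walls round the work are solid. World frame = base frame: x ahead of the robot, y to its left, z up, the work surface at z = 0. Lengths are in m, angles in rad, forces in N, time in s.
With the tool pointing down it reaches from about 0.25 to 0.775 m from the base axis. Payload 4 kg.
Tool frame: the origin (TCP) lies at the centre of the arm's flange, where the gripper is bolted on; the fingertips stand 199 mm ahead of it and the grasp point (between the pads) lies 180 mm ahead of it (robot.tcp_to_tips is the distance from the TCP to the fingertips, in m); z points along the fingers, y is the line along which they close (so a half turn about z gives the same grasp; the last joint's range is limited). The gripper opens to 94 mm and grips with 3 to 60 N. Pads are 16 mm wide; open, the fingers measure 119 mm over their backs; the gripper's body (75 mm by 177 mm) begins 78 mm behind the grasp point.
Start: joints at [-1.434, 0.087, 1.371, -0, 1.684, -0.103], TCP at [0.131, -0.534, 0.405] pointing down, gripper open.
Joint ranges: [-3.1, 3.1], [-0.76, 2.03], [0.27, 2.55], [-1.08, 4.22], [0.17, 2.65], [-2.57, 2.57]. Speed limits (rad/s): [2.79, 2.79, 3.14, 3.14, 3.14, 3.14].

## Interface

Orientations are given as [roll, pitch, yaw] about the fixed x, y, z axes, in that order (R = Rz(yaw) Ry(pitch) Rx(roll)).
In Python, from bench import telemetry, snapshot, ticket, robot gives the robot as it stands.
- The arm moves only by the tool apply_moves, never from a script. Its argument "moves" is a list that holds one entry, the list of rows, each a list of 5 numbers: the shift along the tool's x, y, z in units of 50 mm (1.0 is 50 mm), then the turn about the tool's z in units of 10 degrees (1.0 is 10 degrees), then the closure, from 0 (fully open) to 1 (shut). A call has 1 to 10 rows; each row is the pose to reach, as a shift and turn from the pose commanded when the call began, along the tool's axes at that moment; what a row does not reach only later rows make up. A row lasts 1/8 s, in which the tool goes at most 62.5 mm and 10.7 degrees, less where a joint would pass 70% of its speed; a pose out of reach is approached as far as the arm can. A call with a gripper value outside its range is refused whole. The fingers move at their own pace and stop on an object; the grip force is fixed at half the most. Time passes only in rows, so rows that repeat a pose let the fingers close. It gives the time, the measured TCP pose, the force, the opening and the grip force at its end, in the units of the state.
- telemetry.get_obs(): the state, without advancing time (a new reading comes with each control period).
- snapshot(name): name is "scene" or "top" or "wrist"; returns a dict with "image" (400x640x3 uint8, red, green, blue), "fovy" (degrees; the focal length in pixels is half the picture's height over the tangent of half this angle, whatever the lens; pixels are square), "cx", "cy" (the principal point, pixels), "R" (3x3) and "t" (3): a world point X has camera coordinates R X + t. Camera axes: x right, y down, z forward; pixel columns grow to the right and rows downward; lengths in m; the calibration is good to about 2 mm. The wrist camera is an equidistant fisheye: a pixel r from the principal point sees the ray r / f radians off the axis. A picture is of the moment at which its call begins. There is no depth.
- ticket.close_job(): hands the job in; it is judged then, once.
The state is a dict: "time": time; "joint_positions": joint angles; "qvel": joint speeds; "joint_torque": joint torques, N m; "tool_pos": TCP position; "ee_rot": TCP orientation; "wrist_force": force on the tool from outside, world axes, zero at the start; "wrist_torque": the same for the moment, N m; "width": finger opening in m; "finger_force": force on a finger pad.
Only numpy, scipy, OpenCV 4.12 (cv2) and the standard library are available. Lean on these libraries where they do the work, as an engineer would, in place of code of your own. Each camera call takes 0.05 s, during which the arm holds its last target. There are 200 camera calls.

## Working session

There is one attempt and no reset: what is moved stays moved. The work goes in short steps, Python scripts to look and compute and a tool call to move; the robot and the scene stay as the last step left them, time stands still between calls to the robot, and variables do not carry over. Pictures are saved under pics/ and viewed, at most 10 in all, crops included, and the job is handed in when it is done.

Besides the shell and the picture viewer there is one more tool, called after "Call:" by a JSON object that holds its "op" and its "data". apply_moves: Moves the arm, as the interface text tells. Its arguments: {"type":"object","properties":{"moves":{"type":"array","items":{"type":"array","items":{"type":"array","items":{"type":"number"}}}}},"required":["moves"]}

```bash
mkdir -p pics; ls; cat > h.py <<'E'
import numpy as np, cv2
from bench import telemetry, snapshot, ticket, robot
def snap(n,f):
    s=snapshot(n); cv2.imwrite(f'pics/{f}.png',s['image'][:,:,::-1]); np.save(f'pics/{f}.npy',s,allow_pickle=True); return s
def load(f): return np.load(f'pics/{f}.npy',allow_pickle=True).item()
def F(s): return 200/np.tan(np.radians(s['fovy'])/2)
def p2w(s,u,v,z,fish=False):
    f=F(s); d=np.array([(u-s['cx'])/f,(v-s['cy'])/f,1.])
    if fish:
        r=np.hypot(d[0],d[1]); d=np.array([d[0]/r*np.sin(r),d[1]/r*np.sin(r),np.cos(r)])
    R=np.array(s['R']);c=-R.T@s['t']; d=R.T@d
    return c+d*(z-c[2])/d[2]
def w2p(s,X,fish=False):
    c=np.array(s['R'])@X+s['t']; f=F(s)
    if fish:
        r=np.hypot(c[0],c[1]); k=np.arctan2(r,c[2])/r
        return np.array([s['cx']+f*k*c[0],s['cy']+f*k*c[1]])
    return np.array([s['cx']+f*c[0]/c[2],s['cy']+f*c[1]/c[2]])
E
python3 - <<'E'
from h import *
a=snap('scene','s0');b=snap('top','t0')
for s in(a,b):print(s['fovy'],s['cx'],s['cy'],-np.array(s['R']).T@s['t'])
print(telemetry.get_obs())
E
```

```text
pics
57.96971331999156 316.7172632045172 197.97283628140272 [-0.0792869   0.40184952  0.52130705]
54.419957231268064 322.4405171600385 197.54273092496885 [ 3.93997835e-01 -2.26961745e-04  1.17121808e+00]
{'time': 0.1, 'joint_positions': array([-1.43409751e+00,  8.78787523e-02,  1.37205900e+00, -2.86361279e-05,
        1.68362185e+00, -1.03102296e-01]), 'qvel': array([ 0.00159605, -0.00085008, -0.00448101, -0.00134962,  0.0006087 ,
        0.0011945 ]), 'joint_torque': array([ 1.69841445e-03, -3.41251123e+01, -3.03302586e+01,  7.19826040e-02,
        3.04163934e-02, -1.00801908e-04]), 'tool_pos': array([ 0.13060679, -0.53416636,  0.40364451]), 'ee_rot': array([-3.13963322e+00, -1.74128712e-04,  2.39797743e-01]), 'wrist_force': array([-0.21021179,  0.05137868,  0.28449824]), 'wrist_torque': array([ 0.00323611, -0.04865152, -0.01154817]), 'finger_force': 0.0, 'width': 0.09396679235164355}
```

View pics/t0.png

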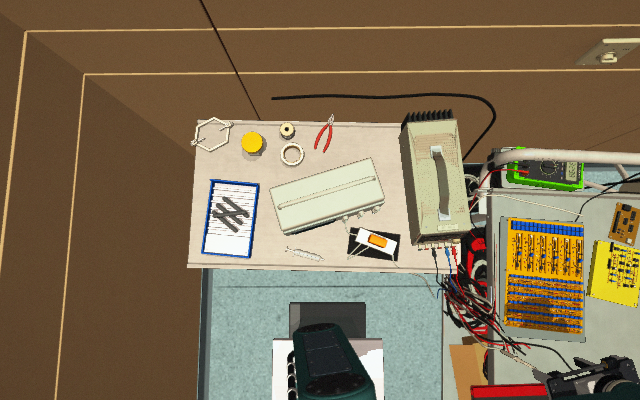

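View pics/s0.png

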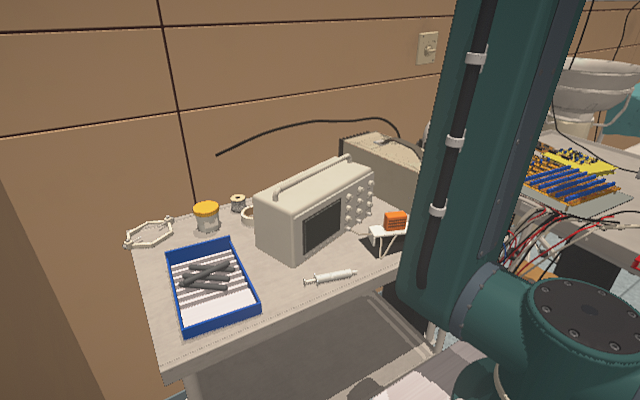

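The top picture shows the tray near (231,218) with its strip towards the robot, and the mat with the rake near (374,243). Next I enlarge both.

```bash
python3 - <<'E'
import cv2,numpy as np
i=cv2.imread('pics/t0.png')
a=cv2.resize(i[172:264,196:266],None,fx=6,fy=6,interpolation=cv2.INTER_CUBIC)
b=cv2.resize(i[220:270,340:405],None,fx=6,fy=6,interpolation=cv2.INTER_CUBIC)
c=np.zeros((560,800,3),np.uint8);c[:552,:420]=a[:, :420];c[:300,425:800]=b[:,:375]
cv2.imwrite('pics/c0.png',c)
E
```

```text
(no output)
```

View pics/c0.png

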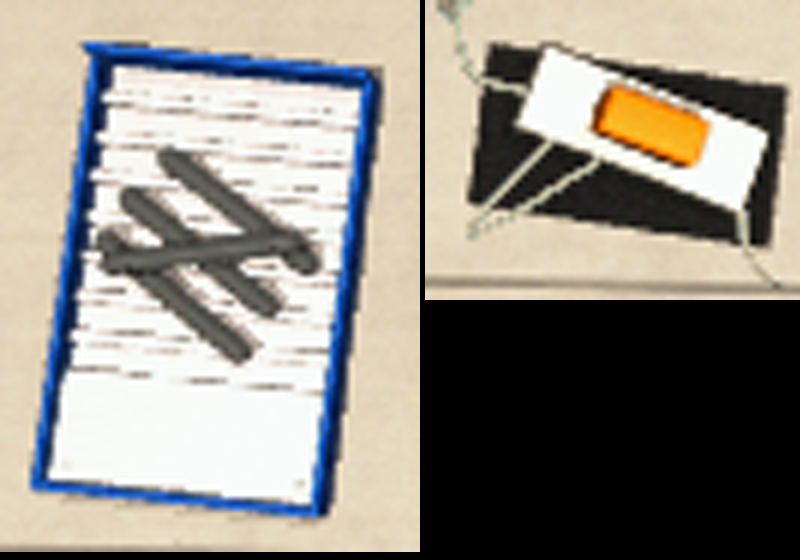

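```bash
cat > m.py <<'E'
from h import *
s=load('t0')
def T(x,y,z):return p2w(s,196+x/6-.5,172+y/6-.5,z)[:2]
def M(x,y,z):return p2w(s,340+(x-425)/6-.5,220+y/6-.5,z)[:2]
def rep(n,P):
    P=np.array(P);print(n,P.round(4).tolist(),'c',P.mean(0).round(4),'sides',np.linalg.norm(P-np.roll(P,-1,0),axis=1).round(4))
    e=[P[i]-P[i-1] for i in range(4)];print([round(float(np.degrees(np.arctan2(v[1],v[0]))),1) for v in e])
rep('tray',[T(33,488,.03),T(325,516,.03),T(382,68,.044),T(85,44,.044)])
rep('mat',[M(488,43,.003),M(787,88,.003),M(770,246,.003),M(470,203,.003)])
rep('deck',[M(547,46,.034),M(768,132,.034),M(742,212,.034),M(517,127,.034)])
rep('grip',[M(612,87,.075),M(710,124,.075),M(695,167,.075),M(595,133,.075)])
for n,a,b in[('r1',(168,155),(312,265)),('r2',(130,197),(275,308)),('r3',(108,240),(243,353)),('top',(108,262),(300,243))]:print(n,T(*a,.03),T(*b,.03))
E
python3 m.py
```

```text
tray [[0.3965, 0.3652], [0.3825, 0.2228], [0.6001, 0.1969], [0.613, 0.3437]] c [0.498  0.2821] sides [0.1431 0.2192 0.1474 0.2176]
[174.3, -95.6, -6.8, 85.0]
mat [[0.4724, -0.0714], [0.4493, -0.2199], [0.3717, -0.209], [0.3933, -0.0614]] c [ 0.4217 -0.1404] sides [0.1503 0.0784 0.1492 0.0798]
[-7.2, -98.9, 172.0, 81.7]
deck [[0.4687, -0.0982], [0.4267, -0.2042], [0.3885, -0.1905], [0.4296, -0.083]] c [ 0.4284 -0.144 ] sides [0.1141 0.0406 0.1151 0.042 ]
[-21.2, -111.6, 160.3, 69.1]
grip [[0.4467, -0.1247], [0.4293, -0.17], [0.4095, -0.1624], [0.4254, -0.1163]] c [ 0.4277 -0.1433] sides [0.0485 0.0212 0.0488 0.0229]
[-21.4, -111.0, 159.3, 71.0]
r1 [0.55953796 0.30467205] [0.50449103 0.23194199]
r2 [0.53867501 0.32282807] [0.48341892 0.24963495]
r3 [0.51737522 0.33296985] [0.46146152 0.2647627 ]
top [0.50649066 0.3325826 ] [0.51539226 0.23811355]
```

```bash
cat >> h.py <<'E'
def go(x,y,z,psi,start=None):
    """tool units from start (x,y,z,psi deg) or measured pose"""
    if start is None:
        o=telemetry.get_obs(); start=[*o['tool_pos'],np.degrees(o['ee_rot'][2])]
    p=np.radians(start[3]); d=np.array([x,y,z])-start[:3]
    u=[d[0]*np.cos(p)+d[1]*np.sin(p), d[0]*np.sin(p)-d[1]*np.cos(p), -d[2]]
    return np.round([*(np.array(u)/.05), -((psi-start[3]+180)%360-180)/10],3)
E
python3 -c "
from h import *
print(go(.428,-.143,.39,69.2))"
```

```text
[ 7.636 -6.187  0.273 -5.546]
```

Call:
{"op": "apply_moves", "data": {"moves": [[[0.4, -0.32, 0.0, -0.3, 0], [1.2, -0.97, 0.05, -0.9, 0], [2.1, -1.7, 0.1, -1.6, 0], [3.05, -2.47, 0.15, -2.3, 0], [4.0, -3.24, 0.2, -3.0, 0], [4.95, -4.01, 0.25, -3.7, 0], [5.9, -4.78, 0.27, -4.4, 0], [6.8, -5.51, 0.27, -5.1, 0], [7.4, -6.0, 0.27, -5.5, 0], [7.636, -6.187, 0.273, -5.546, 0]]]}}

```text
time: 1.35
tool_pos: [0.4284, -0.1404, 0.3909]
ee_rot: [-3.141, -0.0, 1.213]
wrist_force: [0.0, -0.0, -0.6]
width: 0.0942
finger_force: 0.0
```

```bash
python3 - <<'E'
from h import *
s=snap('wrist','w1'); o=telemetry.get_obs(); print(o['time'],o['tool_pos'],np.degrees(o['ee_rot']),o['qvel'])
print(s['fovy'],s['cx'],s['cy'],-np.array(s['R']).T@s['t'])
t=snap('top','t1')
for X in [(.4484,-.1439+.0,.034),(.4284,-.144,.034)]: print(w2p(s,np.array(X),True))
E
```

```text
1.4 [ 0.42874089 -0.14035771  0.39082483] [-1.79991297e+02 -7.38428884e-02  6.94538555e+01] [-0.06109981 -0.00559909  0.00727488 -0.02954855  0.00847334 -0.03909283]
65.70646984690485 318.4237804916702 199.00770833839695 [ 0.45302567 -0.0731273   0.37096201]
[337.07358163 182.74980866]
[320.23151109 188.96913073]
```

View pics/w1.png

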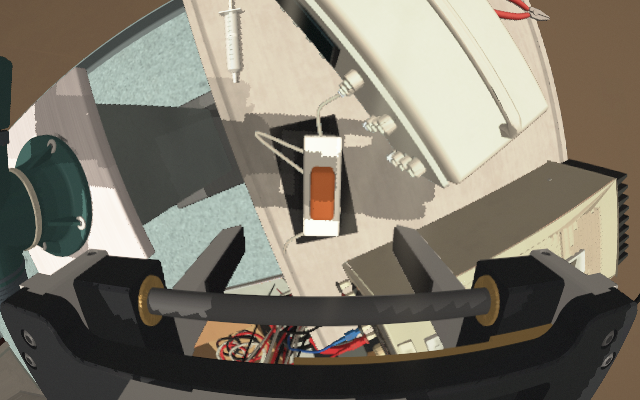

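The wrist view agrees with the top view: the deck centre is at (321,186) and its long axis is vertical in the picture. I still need to know which side the teeth are on, so I look at the scene camera now that the arm has moved.

```bash
python3 - <<'E'
from h import *
s=snap('scene','s1')
i=cv2.imread('pics/s1.png');w=cv2.imread('pics/w1.png')
j=cv2.imread('pics/s0.png')
f=lambda x,k:cv2.resize(x,None,fx=k,fy=k,interpolation=cv2.INTER_CUBIC)
print(w2p(s,np.array([.4284,-.144,.034])))
c=np.zeros((600,800,3),np.uint8)
a=f(i[190:290,350:430],5)[:500,:400];c[:a.shape[0],:400]=a
b=f(w[110:260,250:380],3);c[:450,405:795]=b[:450,:390]
cv2.imwrite('pics/c1.png',c)
E
```

```text
[394.69694677 227.61297989]
```

View pics/c1.png

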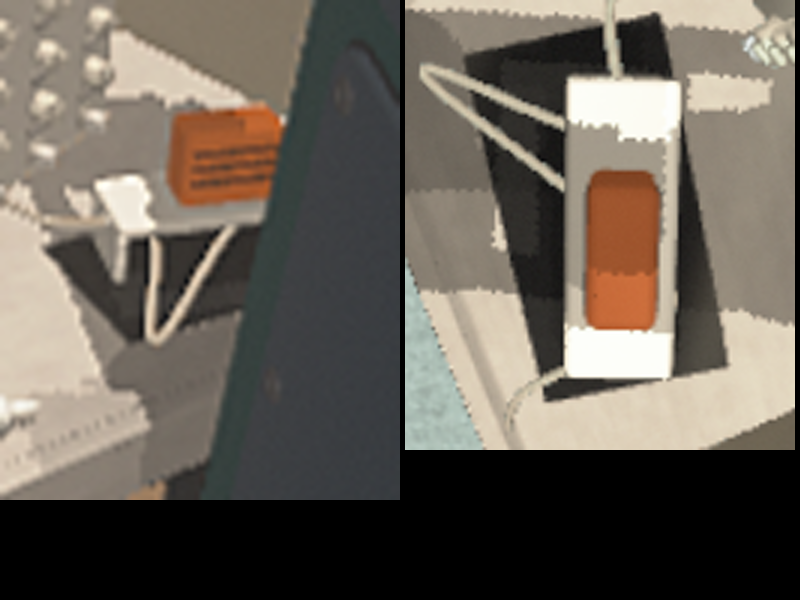

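The scene crop shows the open back of the rake (a skid plate at left and dark mat seen under the deck) facing the robot. The teeth therefore point to world +x and the rake's yaw is about -21°. Next I refine the position and plan the descent.

```bash
python3 - <<'E'
from h import *
s=load('w1')
W=lambda x,y,z:p2w(s,250+(x-405)/3-.3,110+y/3-.3,z,True)
P=np.array([W(566,76,.034),W(681,80,.034),W(672,378,.034),W(565,376,.034)])[:,:2]
print(P,P.mean(0),[np.degrees(np.arctan2(*(P[i]-P[i-1])[::-1])) for i in range(4)])
G=np.array([W(590,172,.075),W(658,172,.075),W(656,328,.075),W(588,328,.075)])[:,:2];print(G.mean(0),np.linalg.norm(G[0]-G[1]),np.linalg.norm(G[1]-G[2]))
Q=np.array([W(464,55,.003),W(660,13,.003),W(729,365,.003),W(545,402,.003)])[:,:2];print('mat',Q.mean(0),[np.degrees(np.arctan2(*(Q[i]-Q[i-1])[::-1])) for i in range(4)],np.linalg.norm(Q[0]-Q[1]),np.linalg.norm(Q[1]-Q[2]))
print(telemetry.get_obs()['tool_pos'])
E
```

```text
[[ 0.43223229 -0.08145356]
 [ 0.4706437  -0.09728382]
 [ 0.42914869 -0.20375883]
 [ 0.39051694 -0.18841144]] [ 0.4306354  -0.14272691] [np.float64(68.6933897999435), np.float64(-22.397731636773862), np.float64(-111.29165486385332), np.float64(158.3333676016224)]
[ 0.43176006 -0.14043274] 0.02187510023659956 0.05265492082469855
mat [ 0.42327547 -0.13936068] [np.float64(81.05672419906008), np.float64(-8.79746467008504), np.float64(-98.52873757726499), np.float64(171.63335120336674)] 0.0790282717603521 0.1487764677521654
[ 0.4277552  -0.14269267  0.39088378]
```

Call:
{"op": "apply_moves", "data": {"moves": [[[0.02, 0.03, 0.7, 0.06, 0], [0.02, 0.03, 1.5, 0.06, 0], [0.02, 0.03, 2.2, 0.06, 0], [0.02, 0.03, 2.75, 0.06, 0], [0.02, 0.03, 2.98, 0.06, 0], [0.02, 0.03, 2.98, 0.06, 0.3], [0.02, 0.03, 2.98, 0.06, 0.7], [0.02, 0.03, 2.98, 0.06, 1], [0.02, 0.03, 2.98, 0.06, 1], [0.02, 0.03, 2.98, 0.06, 1]]]}}

```text
time: 2.75
tool_pos: [0.4299, -0.1427, 0.2424]
ee_rot: [3.141, 0.0, 1.197]
wrist_force: [-0.5, -0.0, 0.0]
width: 0.0473
finger_force: 0.0
```

Call:
{"op": "apply_moves", "data": {"moves": [[[0, 0, 0, 0, 1], [0, 0, 0, 0, 1], [0, 0, 0, 0, 1], [0, 0, 0, 0, 1], [0, 0, 0, 0, 1], [0, 0, 0, 0, 1], [0, 0, 0, 0, 1]]]}}

```text
time: 3.62
tool_pos: [0.4298, -0.1427, 0.242]
ee_rot: [-3.142, 0.0, 1.197]
wrist_force: [1.2, -0.3, -1.4]
width: 0.0235
finger_force: 30.0
```

Call:
{"op": "apply_moves", "data": {"moves": [[[0, 0, -0.2, 0, 1], [0, 0, -0.8, 0, 1], [0, 0, -1.6, 0, 1], [0, 0, -2.4, 0, 1], [0, 0, -3.1, 0, 1], [0, 0, -3.5, 0, 1], [0, 0, -3.6, 0, 1], [0, 0, -3.6, 0, 1]]]}}

```text
time: 4.62
tool_pos: [0.4296, -0.1426, 0.4217]
ee_rot: [-3.141, 0.0, 1.197]
wrist_force: [-0.2, -0.8, -2.5]
width: 0.0236
finger_force: 30.0
```

```bash
python3 - <<'E'
from h import *
s=snap('wrist','w2'); o=telemetry.get_obs(); print(o['time'],o['tool_pos'],np.degrees(o['ee_rot']),o['width'])
p=np.radians(-5.9);ex=np.array([np.cos(p),np.sin(p)]);
# rake centre so teeth at tray x=-77 -> centre x=-86 
c=np.array([.498,.2821])+ex*(-.080); print(c)
print(go(*c,.42,84.1,[.4299,-.1426,.421,68.6]))
i=cv2.imread('pics/w2.png');cv2.imwrite('pics/c2.png',cv2.resize(i[60:300,180:460],None,fx=2.4,fy=2.4))
E
```

```text
4.675 [ 0.42961083 -0.14261967  0.42097253] [-1.79886185e+02 -2.04417417e-03  6.85976551e+01] 0.023729473535769652
[0.41842377 0.2903234 ]
[ 7.978 -3.373  0.02  -1.55 ]
```

View pics/c2.png

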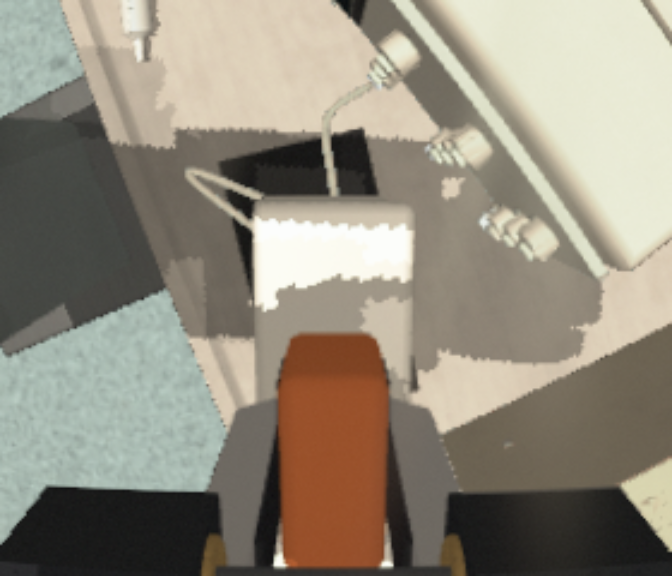

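```bash
python3 - <<'E'
from h import *
s=load('w2')
t=np.array([.4296,-.1426]);p=np.radians(68.6)
for x,y in[(255,202),(412,206),(280,300),(255,370),(412,370)]:
    w=p2w(s,180+x/2.4,60+y/2.4,.213,True)[:2]-t
    print((w[0]*np.cos(p)+w[1]*np.sin(p)).round(4),(w[0]*np.sin(p)-w[1]*np.cos(p)).round(4))
E
```

```text
0.0576 -0.0203
0.0566 0.0197
0.0321 -0.0142
0.013 -0.0212
0.0131 0.0207
```

Call:
{"op": "apply_moves", "data": {"moves": [[[0.4, -0.17, 0.0, -0.1, 1], [1.2, -0.5, 0.0, -0.2, 1], [2.1, -0.88, 0.0, -0.4, 1], [3.0, -1.26, 0.0, -0.6, 1], [4.0, -1.68, 0.0, -0.8, 1], [5.0, -2.1, 0.0, -1.0, 1], [6.0, -2.52, 0.0, -1.2, 1], [7.0, -2.95, 0.0, -1.4, 1], [7.7, -3.25, 0.0, -1.5, 1], [7.978, -3.373, 0.02, -1.55, 1]]]}}

```text
time: 5.92
tool_pos: [0.4179, 0.292, 0.4191]
ee_rot: [-3.139, 0.002, 1.471]
wrist_force: [0.3, -0.7, -1.2]
width: 0.0242
finger_force: 30.0
```

The rake sits centred in the tool, within about 1 mm. Next I refine the tray pose from above.

```bash
python3 - <<'E'
from h import *
s=snap('wrist','w3'); o=telemetry.get_obs(); print(o['time'],o['tool_pos'],np.degrees(o['ee_rot']))
i=cv2.imread('pics/w3.png');cv2.imwrite('pics/c3.png',cv2.resize(i[40:330,150:550],None,fx=2,fy=2,interpolation=cv2.INTER_CUBIC))
E
```

```text
5.975 [0.41792399 0.29245931 0.41899897] [-1.79817704e+02  4.69281893e-02  8.42871411e+01]
```

View pics/c3.png

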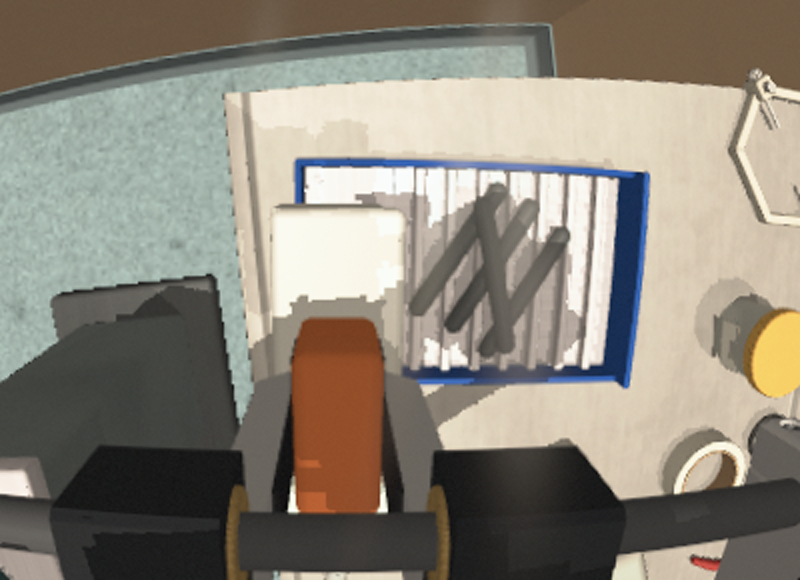

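```bash
python3 - <<'E'
from h import *
s=load('w3')
W=lambda x,y,z:p2w(s,150+x/2-.25,40+y/2-.25,z,True)[:2]
A,B,C=W(297,159,.03),W(649,174,.044),W(628,387,.044);D=W(470,383,.03);D2=W(415,384,.03)
print(A,B,C,D)
a=lambda v:np.degrees(np.arctan2(v[1],v[0]))
print('AB',np.linalg.norm(B-A),a(B-A),'BC',np.linalg.norm(C-B),a(B-C)-90,'D',a(D-D2))
print('center AC mid',(A+C)/2)
for yaw in(-5.9,-6.5):
  p=np.radians(yaw);R=np.array([[np.cos(p),np.sin(p)],[-np.sin(p),np.cos(p)]])
  print(yaw,*[(R@(P-np.array([.498,.2821]))*1000).round(1) for P in(A,B,C,D)])
  for x,y in[(415,168),(612,360),(618,180)]: print((R@(W(x,y,.017)-np.array([.498,.2821]))*1000).round(1))
E
```

```text
[0.39962801 0.36745017] [0.61500136 0.34478886] [0.60088497 0.20635171] [0.49445469 0.21717941]
AB 0.21656226487615132 -6.006487393496007 BC 0.13915501636018274 -5.82230702056718 D -5.269707340031753
center AC mid [0.50025649 0.28690094]
-5.9 [-106.6   74.8] [109.9  74.4] [110.1 -64.8] [  3.1 -64.9]
[-35.2  69.9]
[108.6 -54.7]
[100.9  68.7]
-6.5 [-107.4   73.7] [109.2  75.5] [110.8 -63.6] [  3.8 -64.9]
[-35.9  69.5]
[109.1 -53.6]
[100.2  69.8]
```

```bash
python3 - <<'E'
from h import *
p=np.radians(-5.9);ex=np.array([np.cos(p),np.sin(p)])
c=np.array([.4998,.285])+ex*(-.078); print(c)
print(go(*c,.294,84.1,[.41842,.29032,.42,84.1]))
E
```

```text
[0.42221318 0.29301782]
[ 0.061  0.07   2.52  -0.   ]
```

Call:
{"op": "apply_moves", "data": {"moves": [[[0.06, 0.07, 0.3, 0, 1], [0.06, 0.07, 0.9, 0, 1], [0.06, 0.07, 1.6, 0, 1], [0.06, 0.07, 2.2, 0, 1], [0.06, 0.07, 2.45, 0, 1], [0.06, 0.07, 2.52, 0, 1], [0.06, 0.07, 2.52, 0, 1]]]}}

```text
time: 6.85
tool_pos: [0.4226, 0.2926, 0.2959]
ee_rot: [3.14, -0.001, 1.467]
wrist_force: [-0.8, -0.3, -2.0]
width: 0.0235
finger_force: 30.0
```

```bash
python3 - <<'E'
from h import *
s=snap('wrist','w4');t=snap('top','t4');c=snap('scene','s4'); o=telemetry.get_obs(); print(o['time'],o['tool_pos'],np.degrees(o['ee_rot']))
i=cv2.imread('pics/w4.png');j=cv2.imread('pics/s4.png')
q=np.zeros((600,800,3),np.uint8)
q[:400,:]=cv2.resize(i[60:220,150:470],None,fx=2.5,fy=2.5,interpolation=cv2.INTER_CUBIC)
a=cv2.resize(j[225:345,150:280],None,fx=1.6,fy=1.6,interpolation=cv2.INTER_CUBIC);q[405:405+a.shape[0],:a.shape[1]]=a
k=cv2.imread('pics/t4.png');a=cv2.resize(k[172:264,196:266],None,fx=2,fy=2);q[405:405+a.shape[0],300:300+a.shape[1]]=a
cv2.imwrite('pics/c4.png',q)
E
```

```text
7.0 [0.42248811 0.29301762 0.29645165] [ 1.79867489e+02 -8.21765168e-02  8.40960065e+01]
```

View pics/c4.png

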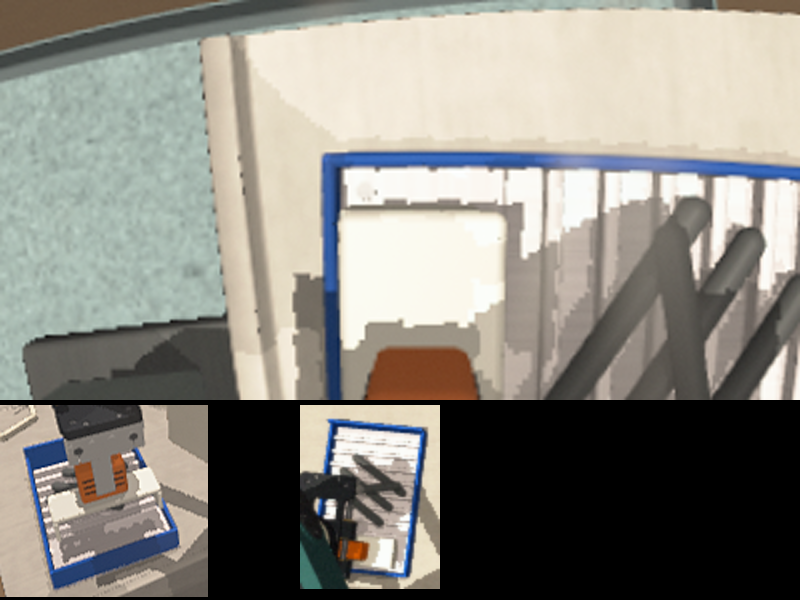

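```bash
python3 - <<'E'
from h import *
s=load('w4'); t=np.array([.4225,.2930])
def W(x,y,z):
    w=p2w(s,150+x/2.5-.3,60+y/2.5-.3,z,True)[:2]-t; p=np.radians(84.1)
    return ((w[0]*np.cos(p)+w[1]*np.sin(p))*1000).round(1),((w[0]*np.sin(p)-w[1]*np.cos(p))*1000).round(1)
for n,a in dict(deckL=(340,210,.0885),deckR=(505,208,.0885),corner_out=(323,154,.03),corner_in=(343,167,.03),wall_out=(600,156,.03),wall_in=(600,168,.03),wall_out2=(790,168,.03),wallL=(328,390,.03),wallLo=(323,280,.03),strip=(505,175,.017),g=(547,178,.017),g2=(601,180,.017)).items():print(n,W(*a))
t4=load('t4')
def M(x,y,z):
    w=p2w(t4,196+(x-300)/2-.25,172+(y-405)/2-.25,z)[:2]-t; p=np.radians(84.1)
    return ((w[0]*np.cos(p)+w[1]*np.sin(p))*1000).round(1),((w[0]*np.sin(p)-w[1]*np.cos(p))*1000).round(1)
for a in[(396,545,.0885),(393,569,.0885),(408,575,.03),(427,430,.044)]:print(M(*a))
E
```

```text
deckL (np.float64(58.0), np.float64(-20.0))
deckR (np.float64(58.5), np.float64(19.9))
corner_out (np.float64(71.8), np.float64(-31.4))
corner_in (np.float64(67.5), np.float64(-25.0))
wall_out (np.float64(71.9), np.float64(56.9))
wall_in (np.float64(68.0), np.float64(57.0))
wall_out2 (np.float64(71.6), np.float64(125.1))
wallL (np.float64(-6.0), np.float64(-31.6))
wallLo (np.float64(31.2), np.float64(-32.1))
strip (np.float64(64.6), np.float64(27.6))
g (np.float64(63.9), np.float64(41.8))
g2 (np.float64(63.7), np.float64(60.4))
(np.float64(-63.5), np.float64(10.4))
(np.float64(-63.5), np.float64(-22.7))
(np.float64(-73.9), np.float64(-30.4))
(np.float64(-78.1), np.float64(182.4))
```

Call:
{"op": "apply_moves", "data": {"moves": [[[0.02, 0, 0.15, 0, 1], [0.02, 0, 0.35, 0, 1], [0.02, 0, 0.5, 0, 1], [0.02, 0, 0.6, 0, 1], [0.02, 0, 0.64, 0, 1], [0.02, 0, 0.64, 0, 1], [0.02, 0, 0.64, 0, 1]]]}}

```text
time: 7.88
tool_pos: [0.4223, 0.2939, 0.2633]
ee_rot: [3.141, -0.0, 1.468]
wrist_force: [0.0, 1.0, -1.5]
width: 0.0236
finger_force: 30.0
```

```bash
python3 - <<'E'
from h import *
z=[]
for k in range(4):
    s=snapshot('wrist');o=telemetry.get_obs();z.append([*o['tool_pos'],*o['wrist_force']])
print(np.mean(z,0).round(4),np.std(z,0).round(4))
E
```

```text
[ 0.4223  0.2939  0.2633  0.0032  0.1398 -1.9095] [0.     0.     0.     0.1977 0.3166 0.1752]
```

Call:
{"op": "apply_moves", "data": {"moves": [[[0, 0, 0.03, 0, 1], [0, 0, 0.06, 0, 1], [0, 0, 0.08, 0, 1], [0, 0, 0.08, 0, 1]]]}}

```text
time: 8.57
tool_pos: [0.4222, 0.2938, 0.2588]
ee_rot: [-3.141, 0.0, 1.468]
wrist_force: [0.1, -0.9, -2.0]
width: 0.0235
finger_force: 30.0
```

Call:
{"op": "apply_moves", "data": {"moves": [[[0, 0, 0.02, 0, 1], [0, 0, 0.02, 0, 1]]]}}

```text
time: 8.82
tool_pos: [0.4222, 0.2938, 0.2579]
ee_rot: [-3.141, 0.0, 1.468]
wrist_force: [0.4, -0.6, -2.2]
width: 0.0238
finger_force: 30.0
```

Call:
{"op": "apply_moves", "data": {"moves": [[[0, 0, 0.02, 0, 1], [0, 0, 0.02, 0, 1]]]}}

```text
time: 9.07
tool_pos: [0.4222, 0.2938, 0.2569]
ee_rot: [-3.141, 0.0, 1.468]
wrist_force: [0.4, -0.5, -2.2]
width: 0.0233
finger_force: 30.0
```

Call:
{"op": "apply_moves", "data": {"moves": [[[0, 0, 0.01, 0, 1], [0, 0, 0.015, 0, 1]]]}}

```text
time: 9.32
tool_pos: [0.4222, 0.2939, 0.2562]
ee_rot: [-3.142, 0.0, 1.468]
wrist_force: [-1.0, 0.0, -2.5]
width: 0.0241
finger_force: 30.0
```

Call:
{"op": "apply_moves", "data": {"moves": [[[0, 0, 0.01, 0, 1], [0, 0, 0.01, 0, 1]]]}}

```text
time: 9.57
tool_pos: [0.4222, 0.2939, 0.2559]
ee_rot: [3.142, 0.0, 1.468]
wrist_force: [0.1, 0.5, 0.4]
width: 0.0236
finger_force: 30.0
```

Contact with the strip comes at TCP z ≈ 0.256. I raise the rake about 4 mm and start the first stroke, along tool +y.

Call:
{"op": "apply_moves", "data": {"moves": [[[0, 0, -0.05, 0, 1], [0, 0, -0.085, 0, 1], [0, 0.05, -0.085, 0, 1], [0, 0.15, -0.085, 0, 1], [0, 0.25, -0.085, 0, 1], [0, 0.35, -0.085, 0, 1], [0, 0.45, -0.085, 0, 1], [0, 0.55, -0.085, 0, 1], [0, 0.65, -0.085, 0, 1], [0, 0.75, -0.085, 0, 1]]]}}

```text
time: 10.82
tool_pos: [0.4598, 0.29, 0.2599]
ee_rot: [-3.141, 0.0, 1.468]
wrist_force: [0.1, 0.3, -1.9]
width: 0.0238
finger_force: 30.0
```

Call:
{"op": "apply_moves", "data": {"moves": [[[0, 0.1, 0, 0, 1], [0, 0.2, 0, 0, 1], [0, 0.3, 0, 0, 1], [0, 0.4, 0, 0, 1], [0, 0.45, 0, 0, 1], [0, 0.45, 0, 0, 1]]]}}

```text
time: 11.58
tool_pos: [0.4821, 0.2877, 0.2599]
ee_rot: [3.142, 0.0, 1.468]
wrist_force: [0.6, -0.1, -2.0]
width: 0.0236
finger_force: 30.0
```

```bash
python3 - <<'E'
from h import *
s=snap('wrist','w5')
i=cv2.imread('pics/w5.png')
cv2.imwrite('pics/c5.png',cv2.resize(i[60:270,180:500],None,fx=2.5,fy=2.5,interpolation=cv2.INTER_CUBIC))
E
```

```text
(no output)
```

View pics/c5.png

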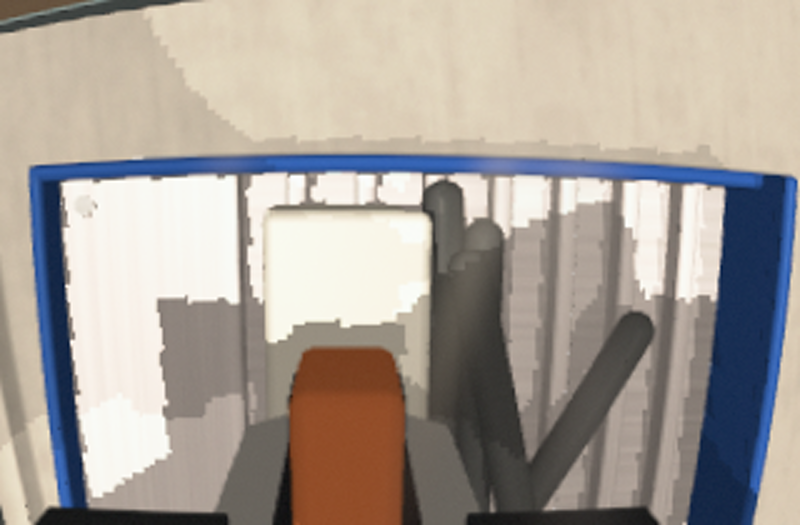

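The first 60 mm of the stroke is turning the rods parallel and the forces are negligible. I carry on a bit farther, then lift, go back and measure by code.

Call:
{"op": "apply_moves", "data": {"moves": [[[0, 0.07, 0, 0, 1], [0, 0.15, 0, 0, 1], [0, 0.23, 0, 0, 1], [0, 0.31, 0, 0, 1], [0, 0.39, 0, 0, 1], [0, 0.45, 0, 0, 1], [0, 0.5, 0, 0, 1], [0, 0.5, 0, 0, 1]]]}}

```text
time: 12.62
tool_pos: [0.5073, 0.285, 0.2601]
ee_rot: [3.14, 0.0, 1.468]
wrist_force: [-0.4, 0.6, -1.3]
width: 0.024
finger_force: 30.0
```

Call:
{"op": "apply_moves", "data": {"moves": [[[0, -0.1, -0.1, 0, 1], [0, -0.2, -0.4, 0, 1], [0, -0.4, -1.0, 0, 1], [0, -0.8, -1.8, 0, 1], [0, -1.2, -2.5, 0, 1], [0, -1.6, -2.9, 0, 1], [0, -1.7, -3.0, 0, 1], [0, -1.7, -3.0, 0, 1]]]}}

```text
time: 13.62
tool_pos: [0.422, 0.2938, 0.4105]
ee_rot: [3.14, -0.0, 1.468]
wrist_force: [0.8, -0.8, -2.4]
width: 0.0236
finger_force: 30.0
```

```bash
cat > rods.py <<'E'
import sys
from h import *
n=sys.argv[1]
s=snap('wrist',n); o=telemetry.get_obs(); print(o['time'],o['tool_pos'].round(4),o['wrist_force'].round(1))
# tray frame: centre, yaw
p=np.radians(-5.9);ex=np.array([np.cos(p),np.sin(p)]);ey=np.array([-ex[1],ex[0]])
C=np.array([.4222,.2939])+.078*ex
def rect(z,k=2):
    xs=np.arange(-110,111,1/k);ys=np.arange(70,-71,-1/k)
    m=np.zeros((len(ys),len(xs),2),np.float32)
    for a,y in enumerate(ys):
        for b,x in enumerate(xs): m[a,b]=w2p(s,np.array([*(C+ex*x/1e3+ey*y/1e3),z]),True)
    return cv2.remap(s['image'],m[...,0],m[...,1],cv2.INTER_LINEAR)
r=rect(.017);cv2.imwrite(f'pics/r_{n}.png',r[:,:,::-1])
g=r.max(2).astype(int);np.save('pics/g.npy',g)
for y in(50,40,30,20,10,0,-10,-20,-30,-40,-50):
    row=g[(70-y)*2-1:(70-y)*2+2].mean(0)
    print(f'{y:4d}',' '.join(f'{int(v):3d}' for v in row[100:440:10]))
print('  x ',' '.join(f'{x:3d}' for x in range(-60,110,5)))
dark=((g<105)*255).astype(np.uint8);dark=cv2.morphologyEx(dark,cv2.MORPH_OPEN,np.ones((7,7),np.uint8))
for c in cv2.findContours(dark,cv2.RETR_EXTERNAL,cv2.CHAIN_APPROX_SIMPLE)[0]:
    if cv2.contourArea(c)>300:
        (x,y),(w,h),a=cv2.minAreaRect(c);print('blob x%.1f y%.1f  %.1fx%.1f ang %.1f area %.0f'%(x/2-110,70-y/2,w/2,h/2,a,cv2.contourArea(c)/4))
E
python3 rods.py w6
```

```text
13.675 [0.4223 0.2937 0.4094] [-0.3  0.1 -2. ]
  50 146 178 164 192 186 171 173 193 250 241 246 247 243 204  99  99 108 180 231 246 225 232 242 248 193 242 247 248 161 241 248 236 117  83
  40 248 249 249 249 236 171 190 207 248 198 187 191 153  86  92  98 106 182 136 134 130 243 243 248 201 243 245 249 163 243 248 236 122  82
  30 249 249 252 252 243 175 185 194 164 180 186 194 151  91  88  96 105 178 138 116 130 237 243 248 185 240 245 248 173 230 244 237  90  83
  20 249 249 249 249 229 171 178 192 178 182 190 189 150 101  85  94 103 178 136 115 114 175 177 182 135 176 225 138  83  89 217 234 118  83
  10 249 250 251 250 230 168 183 193 177 176 184 188 157 127  81  94 100 179 133 113 113 177 184 185 133 169 188  73  99 109 237 237 119  82
   0 249 249 252 250 235 165 175 193 177 169 174 188 157 160  77  93  96 174 131 110 110 171 180 153 133 140  64 107 106 242 248 236 132  84
 -10 243 233 198 198 182 169 189 190 170 167 166 187 160 137  72  89  95 173 126 108 109 172 158 149 133  72  75 104 169 237 246 237 127  82
 -20 152 152 155 198 182 174 180 186 187 165 181 184 171 159  74  85  91 167 110 105 107 167 150 137  81  82  82 248 167 236 243 234 110  82
 -30 120 126 195 197 183 168 172 185 158 162 177 184 154 170  78  82  91 161 112 104 104 164 128  90  90 103 178 178 119 236 248 234 105  83
 -40 122 119 140 192 181 164 179 183 170 161 174 183 142 162 112  80  88 138 106 100 103 110  95  96 102 164 173 178 117 171 246 234 127  83
 -50 142 138  89 154 149 160 167 188 242 232 248 249 171 160 186 132 117 157 106  98 101  98  99 155 132 164 204 243 153 239 245 236 126  83
  x  -60 -55 -50 -45 -40 -35 -30 -25 -20 -15 -10  -5   0   5  10  15  20  25  30  35  40  45  50  55  60  65  70  75  80  85  90  95 100 105
blob x14.2 y2.3  103.4x15.7 ang 85.3 area 1308
blob x41.2 y-2.0  137.0x138.5 ang 90.0 area 3322
```

One rod is down in the groove at x=17 and one at x=37. One lies askew from (80,22) to (45,-50), and one is probably near the x=17 rod. Next is a second, longer stroke.

Call:
{"op": "apply_moves", "data": {"moves": [[[0, 0, 0.4, 0, 1], [0, 0, 1.1, 0, 1], [0, 0, 1.9, 0, 1], [0, 0, 2.5, 0, 1], [0, 0, 2.85, 0, 1], [0, 0, 3.0, 0, 1], [0, 0, 3.0, 0, 1], [0, 0.08, 3.0, 0, 1], [0, 0.2, 3.0, 0, 1], [0, 0.32, 3.0, 0, 1]]]}}

```text
time: 14.92
tool_pos: [0.4388, 0.2922, 0.2608]
ee_rot: [3.14, -0.001, 1.468]
wrist_force: [-0.1, -0.4, -2.6]
width: 0.0236
finger_force: 30.0
```

Call:
{"op": "apply_moves", "data": {"moves": [[[0, 0.12, 0, 0, 1], [0, 0.24, 0, 0, 1], [0, 0.36, 0, 0, 1], [0, 0.48, 0, 0, 1], [0, 0.58, 0, 0, 1], [0, 0.68, 0, 0, 1], [0, 0.78, 0, 0, 1], [0, 0.88, 0, 0, 1], [0, 0.98, 0, 0, 1], [0, 1.08, 0, 0, 1]]]}}

```text
time: 16.18
tool_pos: [0.4921, 0.2866, 0.26]
ee_rot: [-3.141, 0.0, 1.468]
wrist_force: [-1.5, -0.1, -1.5]
width: 0.024
finger_force: 30.0
```

Call:
{"op": "apply_moves", "data": {"moves": [[[0, 0.1, 0, 0, 1], [0, 0.2, 0, 0, 1], [0, 0.3, 0, 0, 1], [0, 0.4, 0, 0, 1], [0, 0.5, 0, 0, 1], [0, 0.6, 0, 0, 1], [0, 0.7, 0, 0, 1], [0, 0.8, 0, 0, 1], [0, 0.8, 0, 0, 1]]]}}

```text
time: 17.3
tool_pos: [0.5323, 0.2824, 0.2603]
ee_rot: [3.14, -0.0, 1.467]
wrist_force: [-1.6, 1.1, -0.3]
width: 0.0236
finger_force: 30.0
```

Call:
{"op": "apply_moves", "data": {"moves": [[[0, -0.1, -0.1, 0, 1], [0, -0.2, -0.5, 0, 1], [0, -0.5, -1.1, 0, 1], [0, -1.0, -1.8, 0, 1], [0, -1.5, -2.4, 0, 1], [0, -1.9, -2.8, 0, 1], [0, -2.1, -3.0, 0, 1], [0, -2.2, -3.0, 0, 1], [0, -2.2, -3.0, 0, 1]]]}}

```text
time: 18.42
tool_pos: [0.4222, 0.2938, 0.4091]
ee_rot: [-3.141, 0.001, 1.468]
wrist_force: [-0.1, -0.4, -1.6]
width: 0.0237
finger_force: 30.0
```

```bash
python3 rods.py w7
```

```text
18.475 [0.4224 0.2937 0.4087] [-0.  -0.1 -2.9]
  50 145 189 179 191 191 172 188 210 249 237 236 249 237 205 137 100 108 180 179 125 221 234 243 248 197 241 246 249 161 241 247 237 106  83
  40 247 247 247 247 206 174 178 199 248 216 186 191 158 176 127  99 108 180 136 141 133 241 157 117 109 246 246 249 159 241 246 236 118  83
  30 249 249 252 252 234 171 172 195 166 183 185 193 152 176 134  96 107 178 127 117 134 238 148 118 109 240 246 249 171 235 244 237 109  84
  20 250 249 249 249 210 167 173 194 186 179 186 190 167 174 137  93 103 177 135 114 116 173 119  90  84 174 239 249 150 244 189 102  90 100
  10 249 249 250 249 216 172 193 193 178 174 178 187 155 171 145  91 101 178 125 111 116 175 117  90  83 169 240 244 169 240 149  90 113  84
   0 250 250 252 244 203 171 183 192 174 169 171 189 165 172 138  89  98 171 139 109 113 169 114  90  84 170 230 240 169 133  84 115  83  83
 -10 240 210 197 199 177 170 179 190 163 169 187 187 151 167 120  87  96 173 120 107 110 169 109  89  84 169 237 195  97  90 114 160 121  83
 -20 151 153 182 198 175 168 176 186 186 165 178 185 152 165 128  85  92 163 128 105 109 166  99  89  85 167 147 108  90 115 166 235 115  83
 -30 119 140 196 198 173 163 170 185 170 162 179 185 163 168 146  81  91 171 120 102 106 165 106  89  85 164 117  64  71 154 248 234 121  82
 -40 121 118 153 192 173 167 187 211 148 161 185 183 145 162 180 179 142 164 121  99 105 143 101  88  85 106  67  73  78 171 246 235 130  83
 -50 142 137  84 154 147 168 175 180 245 237 241 250 220 167 175 178 143 167 175 175 140 163 112  88  85  73  77 116 158 239 245 236 129  83
  x  -60 -55 -50 -45 -40 -35 -30 -25 -20 -15 -10  -5   0   5  10  15  20  25  30  35  40  45  50  55  60  65  70  75  80  85  90  95 100 105
blob x35.2 y-32.5  26.0x9.5 ang 90.0 area 188
blob x16.2 y10.5  86.0x11.5 ang 90.0 area 756
blob x40.8 y-2.2  136.5x139.5 ang 90.0 area 5253
```

Grooves 17, 37 and 57 are filled. The fourth rod is askew, from about (63,-60) to (98,28). The third stroke goes farther and slowly near the end.

Call:
{"op": "apply_moves", "data": {"moves": [[[0, 0, 0.4, 0, 1], [0, 0, 1.1, 0, 1], [0, 0, 1.9, 0, 1], [0, 0, 2.5, 0, 1], [0, 0, 2.85, 0, 1], [0, 0, 3.0, 0, 1], [0, 0, 3.0, 0, 1], [0, 0.1, 3.0, 0, 1], [0, 0.25, 3.0, 0, 1], [0, 0.4, 3.0, 0, 1]]]}}

```text
time: 19.73
tool_pos: [0.4429, 0.2918, 0.2608]
ee_rot: [3.14, -0.001, 1.468]
wrist_force: [-0.8, -0.1, -1.6]
width: 0.0237
finger_force: 30.0
```

Call:
{"op": "apply_moves", "data": {"moves": [[[0, 0.15, 0, 0, 1], [0, 0.3, 0, 0, 1], [0, 0.45, 0, 0, 1], [0, 0.6, 0, 0, 1], [0, 0.75, 0, 0, 1], [0, 0.9, 0, 0, 1], [0, 1.05, 0, 0, 1], [0, 1.2, 0, 0, 1], [0, 1.35, 0, 0, 1], [0, 1.5, 0, 0, 1]]]}}

```text
time: 20.98
tool_pos: [0.5172, 0.2841, 0.26]
ee_rot: [3.142, 0.0, 1.468]
wrist_force: [0.8, -0.0, -1.0]
width: 0.024
finger_force: 30.0
```

Call:
{"op": "apply_moves", "data": {"moves": [[[0, 0.08, 0, 0, 1], [0, 0.16, 0, 0, 1], [0, 0.24, 0, 0, 1], [0, 0.32, 0, 0, 1], [0, 0.4, 0, 0, 1], [0, 0.46, 0, 0, 1], [0, 0.5, 0, 0, 1]]]}}

```text
time: 21.85
tool_pos: [0.5376, 0.2822, 0.2588]
ee_rot: [-3.124, 0.002, 1.469]
wrist_force: [-17.3, 1.8, 5.8]
width: 0.0236
finger_force: 30.0
```

A 17 N push means something has jammed. I back off, lift and look.

Call:
{"op": "apply_moves", "data": {"moves": [[[0, -0.1, 0, 0, 1], [0, -0.25, -0.05, 0, 1], [0, -0.4, -0.4, 0, 1], [0, -0.7, -1.0, 0, 1], [0, -1.2, -1.8, 0, 1], [0, -1.7, -2.4, 0, 1], [0, -2.1, -2.8, 0, 1], [0, -2.3, -3.0, 0, 1], [0, -2.4, -3.0, 0, 1], [0, -2.4, -3.0, 0, 1]]]}}

```text
time: 23.1
tool_pos: [0.4222, 0.2938, 0.4091]
ee_rot: [-3.141, 0.001, 1.468]
wrist_force: [-0.2, -0.2, -2.7]
width: 0.024
finger_force: 30.0
```

```bash
python3 rods.py w8; python3 - <<'E'
from h import *
i=cv2.imread('pics/w8.png');r=cv2.imread('pics/r_w8.png')
q=np.zeros((600,800,3),np.uint8)
a=cv2.resize(i[100:250,200:480],None,fx=2.85,fy=2,interpolation=cv2.INTER_CUBIC)[:300,:798];q[:a.shape[0],:a.shape[1]]=a
a=cv2.resize(r,None,fx=1.05,fy=1.05);q[302:302+a.shape[0],:a.shape[1]]=a[:298]
snap('top','t8');snap('scene','s8')
k=cv2.imread('pics/t8.png');a=cv2.resize(k[172:264,196:266],None,fx=3,fy=3,interpolation=cv2.INTER_CUBIC);q[305:305+a.shape[0],470:470+a.shape[1]]=a
k=cv2.imread('pics/s8.png');a=cv2.resize(k[230:345,155:265],None,fx=1.2,fy=2);q[305:305+a.shape[0],685:685+115]=a[:,:115]
cv2.imwrite('pics/c8.png',q)
E
```

```text
23.15 [0.4225 0.2937 0.4087] [ 0.5  0.1 -2.2]
  50 145 189 190 191 191 169 187 209 249 237 234 249 236 206 135 100 109 179 159 124 222 235 243 248 198 241 246 248 162 241 247 237 103  82
  40 247 247 247 247 207 173 173 196 248 216 190 191 159 176 133  99 107 181 133 141 136 242 161 124 115 246 245 249 161 241 246 235 122  83
  30 250 249 252 252 234 170 170 195 167 183 192 193 152 177 135  96 106 179 128 116 137 238 158 131 110 239 246 249 174 233 233 234  91  83
  20 249 249 249 249 210 167 172 193 187 178 186 189 167 173 129  94 104 177 142 114 119 174 110  95  96 173 238 249 153 245 163  69 103 104
  10 249 250 250 249 217 170 193 192 179 174 176 188 154 171 142  91 100 176 126 112 116 174 111  93  93 169 240 249 167 240 130  91 114  81
   0 249 249 252 251 204 168 184 191 174 168 171 188 159 173 135  88  98 172 141 109 114 170 102  93  92 171 229 240 172 163  80 119  86  83
 -10 240 195 198 199 177 169 176 189 163 169 182 187 151 166 126  87  96 172 121 107 110 169 114  93  94 168 244 239 120  71 111 107 118  82
 -20 153 153 153 198 175 167 176 186 178 165 179 184 153 166 130  84  93 165 130 104 109 165 103  92  91 167 145 182  82  99 109 223 115  84
 -30 119 139 197 197 174 163 168 185 171 160 176 186 163 167 145  82  91 171 120 102 106 165 115  92  92 167 147 123  60  95 183 234 121  83
 -40 122 118 153 196 172 167 184 210 148 164 189 183 144 162 180 180 143 165 121 100 107 165 110  92  91 163 138  61  71  81 246 235 131  83
 -50 142 137  82 154 146 168 175 179 245 236 244 249 222 167 174 179 143 165 173 175 141 162 117  90 102 135  64  70  69 237 245 236 130  82
  x  -60 -55 -50 -45 -40 -35 -30 -25 -20 -15 -10  -5   0   5  10  15  20  25  30  35  40  45  50  55  60  65  70  75  80  85  90  95 100 105
blob x35.2 y-31.5  28.0x8.5 ang 90.0 area 193
blob x55.5 y-13.2  11.0x77.5 ang 0.0 area 792
blob x16.8 y10.5  86.0x11.5 ang 90.0 area 761
blob x40.7 y-2.0  139.5x137.0 ang -0.0 area 4008
```

View pics/c8.png

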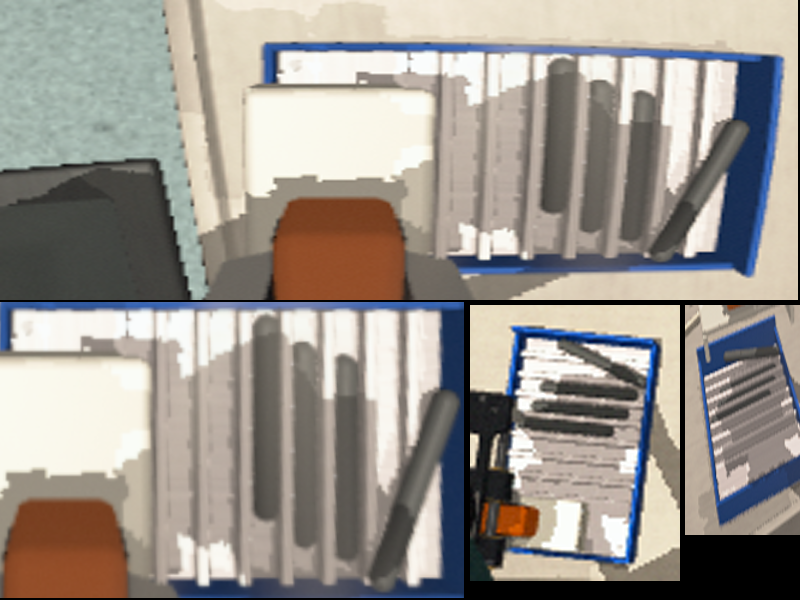

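The picture shows three rods down in their grooves, side by side. The fourth leans from about (660,250) in the wrist crop, by the -y wall, up to (740,128) at the high wall. I triangulate its ends from the wrist and top views.

```bash
cat > tri.py <<'E'
from h import *
from scipy.optimize import least_squares
p=np.radians(-5.9);ex=np.array([np.cos(p),np.sin(p)]);ey=np.array([-ex[1],ex[0]]);C=np.array([.4222,.2939])+.078*ex
def tri(w,t,uw,ut):
    f=lambda X:np.r_[w2p(w,X,True)-uw,w2p(t,X)-ut]
    r=least_squares(f,[.55,.27,.03],x_scale=.01);X=r.x
    d=X[:2]-C;return (np.array([d@ex,d@ey,X[2]])*1000).round(1),r.fun.round(1)
if __name__=='__main__':
    w,t=load('w8'),load('t8')
    W=lambda x,y:np.array([200+x/2.85-.3,100+y/2-.25]);T=lambda x,y:np.array([196+(x-470)/3-.3,172+(y-305)/3-.3])
    print('far',tri(w,t,W(738,129),T(565,347)));print('near',tri(w,t,W(661,250),T(641,381)))
    print('check rim corner z44',tri(w,t,W(780,57),T(513,327)),tri(w,t,W(751,275),T(658,341)))
    print('r57 +y end',tri(w,t,W(643,96),T(543,386)))
E
python3 tri.py
```

```text
far (array([98.2, 22.8, 24.9]), array([-0.6,  0.4, -0.9, -1.4]))
near (array([ 69.9, -58.7,  20.5]), array([-0.3,  0.1, -0.2, -0.7]))
check rim corner z44 (array([108. ,  70.3,  42.2]), array([-0.2,  0.2, -0.5, -0.6])) (array([111.6, -72. ,  36.1]), array([-0.7,  0.3, -0.7, -1.5]))
r57 +y end (array([56.2, 41.1, 11.2]), array([-0.2,  0.1, -0.3, -0.6]))
```

The fourth rod lies on the ridges in the corner, about 19° askew, with one end at each wall. I lower again just behind it, shifted 4 mm towards -y so the end tooth backs its end fully, and push very slowly with force checks.

Call:
{"op": "apply_moves", "data": {"moves": [[[-0.08, 0.5, 0, 0, 1], [-0.08, 1.2, 0.3, 0, 1], [-0.08, 1.8, 1.0, 0, 1], [-0.08, 2.06, 1.8, 0, 1], [-0.08, 2.06, 2.5, 0, 1], [-0.08, 2.06, 2.9, 0, 1], [-0.08, 2.06, 3.01, 0, 1], [-0.08, 2.06, 3.01, 0, 1], [-0.08, 2.16, 3.01, 0, 1], [-0.08, 2.24, 3.01, 0, 1]]]}}

```text
time: 24.5
tool_pos: [0.5339, 0.2785, 0.2609]
ee_rot: [3.139, -0.001, 1.468]
wrist_force: [0.3, 0.8, -1.7]
width: 0.0241
finger_force: 30.0
```

Call:
{"op": "apply_moves", "data": {"moves": [[[0, 0.03, 0, 0, 1], [0, 0.06, 0, 0, 1], [0, 0.09, 0, 0, 1], [0, 0.12, 0, 0, 1]]]}}

```text
time: 25.0
tool_pos: [0.5392, 0.2778, 0.2594]
ee_rot: [-3.141, 0.0, 1.468]
wrist_force: [1.1, 0.8, -1.1]
width: 0.024
finger_force: 30.0
```

Call:
{"op": "apply_moves", "data": {"moves": [[[0, 0.02, 0, 0, 1], [0, 0.04, 0, 0, 1]]]}}

```text
time: 25.25
tool_pos: [0.5412, 0.2775, 0.2595]
ee_rot: [-3.142, 0.0, 1.468]
wrist_force: [-0.1, 0.1, -1.6]
width: 0.0239
finger_force: 30.0
```

Call:
{"op": "apply_moves", "data": {"moves": [[[0, 0.02, 0, 0, 1], [0, 0.04, 0, 0, 1], [0, 0.06, 0, 0, 1]]]}}

```text
time: 25.62
tool_pos: [0.5442, 0.2772, 0.2595]
ee_rot: [-3.142, 0.0, 1.468]
wrist_force: [-0.8, 0.2, -2.3]
width: 0.0237
finger_force: 30.0
```

Call:
{"op": "apply_moves", "data": {"moves": [[[0, 0.02, 0, 0, 1], [0, 0.04, 0, 0, 1], [0, 0.06, 0, 0, 1]]]}}

```text
time: 26.0
tool_pos: [0.5472, 0.2769, 0.2595]
ee_rot: [3.142, 0.0, 1.468]
wrist_force: [-0.5, -0.6, -1.6]
width: 0.0238
finger_force: 30.0
```

Call:
{"op": "apply_moves", "data": {"moves": [[[0, 0.02, 0, 0, 1], [0, 0.04, 0, 0, 1], [0, 0.06, 0, 0, 1]]]}}

```text
time: 26.38
tool_pos: [0.5502, 0.2766, 0.2595]
ee_rot: [3.142, 0.0, 1.468]
wrist_force: [-0.2, 0.8, -1.5]
width: 0.0236
finger_force: 30.0
```

Call:
{"op": "apply_moves", "data": {"moves": [[[0, 0.02, 0, 0, 1], [0, 0.04, 0, 0, 1], [0, 0.06, 0, 0, 1], [0, 0.08, 0, 0, 1]]]}}

```text
time: 26.88
tool_pos: [0.5541, 0.2762, 0.2595]
ee_rot: [3.142, 0.0, 1.468]
wrist_force: [-0.7, -0.1, -1.9]
width: 0.0236
finger_force: 30.0
```

Call:
{"op": "apply_moves", "data": {"moves": [[[0, 0.02, 0, 0, 1], [0, 0.04, 0, 0, 1], [0, 0.06, 0, 0, 1], [0, 0.08, 0, 0, 1]]]}}

```text
time: 27.38
tool_pos: [0.5581, 0.2758, 0.2595]
ee_rot: [3.142, 0.0, 1.468]
wrist_force: [0.5, -0.4, -2.0]
width: 0.0235
finger_force: 30.0
```

```bash
python3 rods.py w9
```

```text
27.425 [0.5583 0.2757 0.2595] [-0.5 -0.1 -1.3]
  50 242 244 164 115 238 229 165 135 239 233 156 156 238 230 150  88  94 224 146 178 214 213 227 221 219 217 226 223 215 195 156 232 232  94
  40 241 243 158 112 235 226 162 147 235 232 157 220 235 235 160  90  91 231 144 222 246 245 245 246 245 245 245 245 242 230 222 173 143  76
  30 240 242 171 115 238 229 163 133 238 231 162 154 238 232 145  88  87 215 155 221 245 245 246 245 245 245 245 245 246 134  85  90 139  72
  20 239 241 160 112 235 230 168 130 234 231 164 205 234 143 116  56  52 128 109 221 245 245 245 221 245 245 243 187 184 126  85  78 136  69
  10 238 241 160 114 235 229 170 183 234 231 161 233 233 150 118  51  51 118 110 131 144 140 117 117 116 117 125 146 183 105  78  65 134  67
   0 237 240 176 115 233 227 163 129 234 234 157 166 233 155 114  50  49 119 113 127 144 113 115 116 115 115 114 103 182  78  70  55 129  67
 -10 236 238 169 112 237 230 188 178 245 238 182 238 245 154 117  54  63 149 128 128 121 137 139 139 140 140 139 125 139  67  62  50 131  66
 -20 235 236 182 134 245 241 193 172 245 235 177 172 171 158 130  57  62 102  99  99  74 136 140 139 140 139 140 119 103 103 100  68 133  65
 -30 245 245 180 129 245 240 177 160 166 156 141 167 167 151 140  60  65 100  99 100  26 136 139 139 140 140 139 115 100 100 100 111 131  65
 -40 245 245 178 131 165 158 141 162 165 149 138 163 163 184 132 213  99 100  99  98  24 136 140 140 139 139 139 118  43 100  99 100 117  66
 -50 181 164 140  22  23  22  23  22  23  22  23  22  23  23  21  22  59 100  99  24  27 136 139 140 140 139 138 122  32  99  99 100  22  23
  x  -60 -55 -50 -45 -40 -35 -30 -25 -20 -15 -10  -5   0   5  10  15  20  25  30  35  40  45  50  55  60  65  70  75  80  85  90  95 100 105
blob x-34.2 y-2.0  137.0x151.5 ang 90.0 area 5028
blob x93.0 y-0.7  35.0x139.5 ang 0.0 area 2847
```

Call:
{"op": "apply_moves", "data": {"moves": [[[0, 0.02, 0, 0, 1], [0, 0.04, 0, 0, 1], [0, 0.06, 0, 0, 1], [0, 0.08, 0, 0, 1]]]}}

```text
time: 27.92
tool_pos: [0.5621, 0.2754, 0.2595]
ee_rot: [3.142, 0.0, 1.468]
wrist_force: [-0.2, -0.5, -2.4]
width: 0.0239
finger_force: 30.0
```

Call:
{"op": "apply_moves", "data": {"moves": [[[0, 0.02, 0, 0, 1], [0, 0.04, 0, 0, 1], [0, 0.06, 0, 0, 1], [0, 0.08, 0, 0, 1], [0, 0.08, 0, 0, 1]]]}}

```text
time: 28.55
tool_pos: [0.5661, 0.275, 0.2595]
ee_rot: [3.142, 0.0, 1.468]
wrist_force: [0.0, 0.4, -2.1]
width: 0.0238
finger_force: 30.0
```

Call:
{"op": "apply_moves", "data": {"moves": [[[0, -0.1, 0, 0, 1], [0, -0.3, -0.1, 0, 1], [0, -0.6, -0.4, 0, 1], [0, -1.0, -1.0, 0, 1], [0, -1.6, -1.8, 0, 1], [0, -2.2, -2.5, 0, 1], [0, -2.6, -2.9, 0, 1], [0, -2.8, -3.0, 0, 1], [0, -2.9, -3.01, 0, 1], [0, -2.9, -3.01, 0, 1]]]}}

```text
time: 29.8
tool_pos: [0.4216, 0.2898, 0.4088]
ee_rot: [-3.14, 0.001, 1.468]
wrist_force: [0.2, -0.4, -2.0]
width: 0.0238
finger_force: 30.0
```

```bash
python3 rods.py w10
```

```text
29.85 [0.422  0.2898 0.4086] [-0.1  0.4 -2.6]
  50 248 239 164 251 251 200 224 250 250 240 226 249 246 242 184 105 108 196 201 127 207 243 246 248 196 244 246 249 151 245 247 236 111  81
  40 167 167 160 170 182 170 184 216 247 239 241 189 169 175 135  98 106 177 124 139 129 235 151 121 123 240 247 249 166 241 248 235 119  82
  30 249 250 252 252 225 169 183 220 176 179 186 192 156 172 133  96 106 177 130 120 132 237 156 130 115 239 246 248 158 240 114  99  92  83
  20 249 249 249 249 198 170 173 191 175 175 180 188 153 172 131  94 103 178 126 112 113 209 107  93  96 212 245 248 167 242 131 100  98  83
  10 249 249 249 249 201 170 169 190 187 175 190 186 171 173 130  91 101 174 138 110 113 170 113  92  95 171 239 249 153 242 128 100 100  82
   0 249 251 252 252 195 167 169 190 171 171 179 187 151 169 130  89  98 174 123 108 110 172 111  92  93 168 238 249 171 238 149 101  98  83
 -10 249 249 206 198 172 168 189 188 171 166 180 186 161 166 139  88  95 170 129 105 110 166 103  92  91 169 230 247 163 241 139 101  95  82
 -20 152 151 197 197 171 168 179 185 178 167 183 184 170 165 127  8
[... 170 characters left out ...]
  91  92 166 174 179 126 236 158  99  93  82
 -40 120 125 161 195 165 164 177 182 162 159 167 182 140 168 175 178 139 167 117 100 100 164 114  91  91 166 175 174 115 168 159  99  92  82
 -50 127 121 135 153 164 158 168 199 245 181 217 249 157 161 163 177 155 163 160 174 136 163 115  88  97 163 174 206 168 239 142 100  99  81
  x  -60 -55 -50 -45 -40 -35 -30 -25 -20 -15 -10  -5   0   5  10  15  20  25  30  35  40  45  50  55  60  65  70  75  80  85  90  95 100 105
blob x15.0 y-65.8  9.5x101.0 ang 90.0 area 670
blob x35.2 y-29.4  32.1x9.3 ang 88.2 area 227
blob x55.8 y-15.5  74.0x11.5 ang 90.0 area 775
blob x16.5 y8.2  82.5x12.0 ang 90.0 area 762
blob x89.2 y-1.8  135.5x42.5 ang 90.0 area 2471
```

All four rods are parallel and down, in grooves 17, 37, 57 and 97. Next I carry the rake back to the mat.

```bash
python3 - <<'E'
from h import *
o=telemetry.get_obs();print(o['tool_pos'],np.degrees(o['ee_rot']))
print(go(.423,-.1395,.421,81.6))
E
```

```text
[0.42196126 0.2897793  0.40857766] [-1.79899836e+02  8.79539146e-02  8.40825089e+01]
[-8.538  0.906 -0.248  0.248]
```

Call:
{"op": "apply_moves", "data": {"moves": [[[-0.3, 0.03, -0.25, 0.0, 1], [-1.0, 0.11, -0.25, 0.0, 1], [-2.0, 0.21, -0.25, 0.05, 1], [-3.1, 0.33, -0.25, 0.1, 1], [-4.2, 0.45, -0.25, 0.15, 1], [-5.3, 0.56, -0.25, 0.2, 1], [-6.4, 0.68, -0.25, 0.25, 1], [-7.4, 0.78, -0.25, 0.25, 1], [-8.2, 0.87, -0.25, 0.25, 1], [-8.54, 0.906, -0.25, 0.25, 1]]]}}

```text
time: 31.1
tool_pos: [0.4224, -0.1422, 0.4228]
ee_rot: [-3.141, 0.0, 1.42]
wrist_force: [0.0, 1.3, -1.6]
width: 0.0237
finger_force: 30.0
```

Call:
{"op": "apply_moves", "data": {"moves": [[[0, 0, 0.3, 0, 1], [0, 0, 1.0, 0, 1], [0, 0, 1.8, 0, 1], [0, 0, 2.6, 0, 1], [0, 0, 3.1, 0, 1], [0, 0, 3.35, 0, 1], [0, 0, 3.4, 0, 1], [0, 0, 3.4, 0, 1]]]}}

```text
time: 32.1
tool_pos: [0.4234, -0.1393, 0.2534]
ee_rot: [3.14, 0.0, 1.425]
wrist_force: [0.8, 0.2, -1.1]
width: 0.0238
finger_force: 30.0
```

```bash
python3 - <<'E'
from h import *
s=snap('wrist','w11');o=telemetry.get_obs();print(o['time'],o['tool_pos'],np.degrees(o['ee_rot']),o['wrist_force'])
print(go(.423,-.1395,.242,81.6))
E
```

```text
32.15 [ 0.42345453 -0.13952113  0.25376852] [1.79864702e+02 3.90814543e-02 8.16190670e+01] [ 0.16309662  0.75406364 -1.76334095]
[-0.001 -0.009  0.235  0.002]
```

Call:
{"op": "apply_moves", "data": {"moves": [[[0, 0, 0.06, 0, 1], [0, 0, 0.12, 0, 1], [0, 0, 0.17, 0, 1], [0, 0, 0.2, 0, 1], [0, 0, 0.22, 0, 1], [0, 0, 0.22, 0, 1]]]}}

```text
time: 32.9
tool_pos: [0.4229, -0.1395, 0.2419]
ee_rot: [-3.141, 0.0, 1.424]
wrist_force: [-1.3, -1.1, 2.6]
width: 0.0241
finger_force: 30.0
```

Call:
{"op": "apply_moves", "data": {"moves": [[[0, 0, 0.01, 0, 1], [0, 0, 0.01, 0, 1]]]}}

```text
time: 33.15
tool_pos: [0.4229, -0.1395, 0.242]
ee_rot: [-3.142, 0.0, 1.424]
wrist_force: [-3.6, 1.2, 5.6]
width: 0.0239
finger_force: 30.0
```

The rake is in contact with the mat. I open the fingers and then rise straight up.

Call:
{"op": "apply_moves", "data": {"moves": [[[0, 0, -0.01, 0, 0.6], [0, 0, -0.01, 0, 0.3], [0, 0, -0.01, 0, 0], [0, 0, -0.01, 0, 0], [0, 0, -0.01, 0, 0], [0, 0, -0.01, 0, 0], [0, 0, -0.01, 0, 0], [0, 0, -0.01, 0, 0], [0, 0, -0.01, 0, 0], [0, 0, -0.01, 0, 0]]]}}

```text
time: 34.4
tool_pos: [0.423, -0.1395, 0.2415]
ee_rot: [3.142, 0.0, 1.424]
wrist_force: [-0.2, -0.0, 0.9]
width: 0.0941
finger_force: 0.0
```

Call:
{"op": "apply_moves", "data": {"moves": [[[0, 0, -0.2, 0, 0], [0, 0, -0.6, 0, 0], [0, 0, -1.2, 0, 0], [0, 0, -2.0, 0, 0], [0, 0, -2.8, 0, 0], [0, 0, -3.3, 0, 0], [0, 0, -3.5, 0, 0], [0, 0, -3.5, 0, 0], [0, 0, -3.5, 0, 0]]]}}

```text
time: 35.52
tool_pos: [0.4228, -0.1395, 0.4151]
ee_rot: [-3.139, -0.001, 1.424]
wrist_force: [-1.0, -0.4, -0.7]
width: 0.0942
finger_force: 0.0
```

```bash
python3 - <<'E'
from h import *
s=snap('wrist','w12');t=snap('top','t12');o=telemetry.get_obs();print(o['time'],o['tool_pos'],o['width'],o['finger_force'],o['wrist_force'].round(1))
q=np.radians(-8.4);ex=np.array([np.cos(q),np.sin(q)]);ey=np.array([-ex[1],ex[0]])
im=s['image'].astype(int)
# rectify at deck height, mat frame; list white & orange blobs
for name,z in(('deck',.034),('grip',.075)):
    xs=np.arange(-80,81);ys=np.arange(90,-91,-1)
    m=np.array([[w2p(s,np.array([*(np.array([.423,-.1395])+ex*x/1e3+ey*y/1e3),z]),True) for x in xs] for y in ys],np.float32)
    r=cv2.remap(s['image'],m[...,0],m[...,1],cv2.INTER_LINEAR).astype(int)
    cv2.imwrite(f'pics/m_{name}.png',r[:,:,::-1].astype(np.uint8))
    R,G,B=r[...,0],r[...,1],r[...,2]
    M=(R>1.6*B)&(R>110)&(R-G>50) if name=='grip' else (R>205)&(B>195)
    M=cv2.morphologyEx(M.astype(np.uint8),cv2.MORPH_OPEN,np.ones((3,3),np.uint8))
    for c in cv2.findContours(M,cv2.RETR_EXTERNAL,cv2.CHAIN_APPROX_SIMPLE)[0]:
        if cv2.contourArea(c)>150:
            (x,y),(w,h),a=cv2.minAreaRect(c);print(name,'x%.0f y%.0f %.0fx%.0f ang %.0f'%(x-80,90-y,w,h,a))
E
python3 - <<'E'
# top view, tray unobstructed: rectified dark stripes
import sys;sys.path.insert(0,'.')
import os;os.chdir('.')
from h import *
s=load('t12');p=np.radians(-5.9);ex=np.array([np.cos(p),np.sin(p)]);ey=np.array([-ex[1],ex[0]]);C=np.array([.4222,.2939])+.078*ex-[.0015,.003]
for y in(45,30,15,0,-15,-30,-45):
    print(f'{y:4d}',' '.join('%3d'%s['image'][tuple(np.round(w2p(s,np.array([*(C+ex*x/1e3+ey*y/1e3),.015]))).astype(int)[::-1])].max() for x in range(-60,108,4)))
print('  x ',' '.join('%3d'%x for x in range(-60,108,4)))
E
```

```text
35.625 [ 0.42284544 -0.1394489   0.41503617] 0.09420050106200907 0.0 [-0.1  0.2  0. ]
deck x-2 y-47 18x39 ang 90
deck x-2 y40 32x39 ang 90
grip x-1 y2 51x22 ang 90
  45 252 252 245 200 253 251 213 191 253 252 251 244 251 252 252 252 232 239  80  97  91 177 251 100 106  99 253 250 177 189 250 192 207 251 251 251 243 251 251 246 245 161
  30 253 253 253 253 253 253 253 251 200 253 252 226 241 252 252 251 237 252  86 107  98 253 250  91  99  93 197 100  98 115  97 243 251 251 251 247 186 238  86  99 111  72
  15 253 253 248 253 253 251 212 202 253 253 251 244 252 253 252 252 253 242 117  97  92 164 252 100 110  94 243 250  87 100 100 187 241 251 251 232 243 251 213 110  82  60
   0 253 253 253 253 253 253 253 251 253 253 252 219 238 252 252 250 246 252  86 107 100 253 249  86  98  96 188 119 100 118  89 242 251 252 252 248 171 234 165 101  73  69
 -15 253 253 248 253 253 252 197 207 253 253 251 244 251 253 253 253 253 242 174 114  93 110 252  94 109  96 244 251  83 100  91 183 237 251 251 231 239 252 233 112  98  64
 -30 253 253 253 253 253 253 253 251 253 253 253 218 238 253 253 251 226 252  84 100  98 252 250  84  96  90 186 216  96 120 131 239 251 241 251 250 159 247 162  97  80  74
 -45 253 253 247 206 253 253 229 209 253 253 251 243 252 253 253 253 254 251 252 252 250 192 182 110  78  87 243 251  81 102  91 165 240 251 252 233 237 251  80 102  99  62
  x  -60 -56 -52 -48 -44 -40 -36 -32 -28 -24 -20 -16 -12  -8  -4   0   4   8  12  16  20  24  28  32  36  40  44  48  52  56  60  64  68  72  76  80  84  88  92  96 100 104
```

The rake stands on the mat within 2 mm of its centre and lined up. The unobstructed top view shows four parallel rods in grooves 17, 37, 57 and 97. I hand the job in.

```bash
python3 -c "
from bench import ticket
print(ticket.close_job())"
```

```text
the job is handed in; nothing more can be done
None
```

Job handed in at about 36 s of the 64 s allowed, with no verdict returned: by the last pictures, all four rods lie parallel, each in its own groove, and the rake stands released on the mat within about 2 mm of its centre. One stroke jammed briefly at about 17 N (limit 30 N).

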